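# Put the test-block tray away and draw out the V-anvil tray

## Robot

A 7-joint arm with a two-finger parallel gripper is mounted at the origin on the work surface. World frame = base frame: x ahead of the robot, y to its left, z up, the work surface at z = 0. Lengths are in mm, angles in rad, forces in N, time in s.
With the tool pointing down it reaches from about 400 to 875 mm from the base axis. Payload 4.4 kg.
Tool frame: the origin (TCP) lies on the centre line of the jaws, within the pads' length; the fingertips stand 11 mm ahead of it and the grasp point (between the pads) lies 8 mm behind it (ctrl.tips_ahead is the distance from the TCP to the fingertips, in mm); z points along the fingers, y is the line along which they close (so a half turn about z gives the same grasp; the last joint's range is limited). The gripper opens to 85 mm and grips with 20 to 120 N. Pads are 22 mm wide; open, the fingers measure 114 mm over their backs; the gripper's body (76 mm by 85 mm) begins 54 mm behind the grasp point. The pads swing forward as they close: fully open they stand 13 mm farther back than shut.
Start: joints at [-1.27, 0.628, 0.038, 1.517, -0.027, 0.996, -0.02], TCP at [233.087, 606.785, 242.313] pointing down, gripper open.
Joint ranges: [-3.06, 3.06], [-0.37, 2.12], [-1.25, 1.32], [0.18, 2.47], [-1.1, 4.24], [0.23, 1.98], [-2.94, 2.94]. Speed limits (rad/s): [2.57, 2.57, 3.14, 3.14, 3.14, 3.14, 3.14].

## Interface

Orientations are given as [roll, pitch, yaw] about the fixed x, y, z axes, in that order (R = Rz(yaw) Ry(pitch) Rx(roll)).
In Python, from cell import ctrl, eyes, job gives the robot as it stands. The module is installed in compiled form; this text tells all that it offers.
- The arm moves only by the tool carry_out, never from a script. Its argument "moves" is a list of rows, each an object of numbers: "tx", "ty", "tz": the shift along the tool's x, y, z as a fraction of full scale; "twist": the turn about the tool's z as a fraction of full scale; "fingers": the opening, from 0 (shut) to 1 (fully open). In form: [{"tx": .., "ty": .., "tz": .., "twist": .., "fingers": ..}, ...]. A call has 1 to 12 rows; each row shifts and turns the commanded pose from where the row before left it, along the tool's axes as they then stand; what a row does not reach is not made up. Full scale, the value 1, is 0.3 m for a shift and pi rad for a turn. A row lasts 1/8 s, in which the tool goes at most 62.5 mm and 10.7 degrees, less where a joint would pass 70% of its speed; a pose out of reach is approached as far as the arm can. A call with a number of a shift or a turn outside -1 to 1 is refused whole. A call with a gripper value outside its range is refused whole. The fingers move at their own pace and stop on an object; the grip force is fixed at half the most. Time passes only in rows, so rows that do not move let the fingers close. It gives the time, the measured TCP pose, the force, the opening and the grip force at its end, in the units of the state.
- ctrl.read_state(): the state, without advancing time (a new reading comes with each control period).
- eyes.get_image(name): name is "scene" or "top"; returns a dict with "color" (400x640x3 uint8, blue, green, red), "fovy" (degrees; the focal length in pixels is half the picture's height over the tangent of half this angle, whatever the lens; pixels are square), "cx", "cy" (the principal point, pixels), "k1" (the pictures are not rectified: a ray, as slopes to the right and down, at radius r is drawn at 1 + k1 r^2 times it, then the intrinsics apply), "world_from_camera" (4x4, takes a point from camera to world coordinates). Camera axes: x right, y up, looking along -z (the intrinsics and any distortion apply to the point x, -y, -z); pixel columns grow to the right and rows downward; lengths in mm; the calibration is good to about 2 mm. A picture is of the moment at which its call begins. There is no depth.
- job.finish_job(): hands the job in; it is judged then, once.
The state is a dict: "clock": time; "qpos": joint angles; "qd": joint speeds; "tau": joint torques, N m; "eef_pos": TCP position; "tool_rot": TCP orientation; "force": force on the tool from outside, world axes, zero at the start; "torque": the same for the moment, N m; "width": finger opening in mm; "gripper_force": force on a finger pad.
Only numpy, scipy, OpenCV 4.12 (cv2) and the standard library are available. Lean on these libraries where they do the work, as an engineer would, in place of code of your own. Each camera call takes 0.05 s, during which the arm holds its last target. There are 200 camera calls.

## Task

The check on the hardness test blocks is done and a round shaft is next: with the fingertips, push the tray of test blocks, left standing out, fully home into its housing; then hook a fingertip behind the front lip of the tray that carries the V-grooved anvils and draw it gently out to its stop. Grip and lift nothing, keep the V-anvil standing in its place in the tray, and leave the tray of flat anvils and everything else as they are.

Things in the scene. Friction and masses are not known exactly. Their poses are not given: they have to be found in the camera images.
- v_lip (a point): Front lip of the tray with the V-anvils: an upright sheet-steel wall 114 mm wide, 8 mm thick, rising 44 mm above the tray's floor; behind it the floor is bare for 50 mm, inside width 108 mm. Origin: centre of the lip's top edge, 56 mm above the bench, half-way through its thickness; travels with the tray. x: level, into the housing (trays are drawn along -x); y along the lip; z up.
- v_tray (a joint): The V-anvil tray on its rails; starts home. How far it stands out, in m: 0 = fully home at its rear stop, 0.11 = fully out at its front stop. Slides with about 2.5 N friction and light damping, and stays where it is left.
- block_lip (a point): Front lip of the tray with three test blocks (flat bright steel discs 60 mm across, 12 mm thick). Tray and lip as for v_lip. Origin: centre of the lip's top edge, 56 mm above the bench, half-way through its thickness; travels with the tray. x: level, into the housing (trays are drawn along -x); y along the lip; z up.
- block_tray (a joint): The test-block tray on its rails; starts 45 to 90 mm out. How far it stands out, in m: 0 = fully home at its rear stop, 0.11 = fully out at its front stop. Same friction as v_tray.
- flat_lip (a point): Front lip of the third tray, with three flat round anvils (dark heads with bright tops, the first 60 mm across). Tray and lip as for v_lip. Starts home. Origin: centre of the lip's top edge, 56 mm above the bench, half-way through its thickness; travels with the tray. x: level, into the housing (trays are drawn along -x); y along the lip; z up.
- v_unit: Grey sheet-steel housing of the V-anvil tray, on a rubber mat; three alike stand side by side 150 mm apart, in any order. 128 mm wide, 175 mm deep, top 66 mm above the bench. A home tray stands 112 mm out in front of it, open above. Tray floor's upper face 12 mm, tray sides 43 mm above the bench. Origin: on the mat, under the outer face of the home tray's lip; axes as for the lips.
- v_anvil_head (a point): The large V-anvil: dark steel cylinder 50 mm across, 26 mm high, a bright 90 degree V groove 15 mm deep across its top, 0.36 kg. It stands loose with its stem in a hole of its tray's black insert, its near side 53 mm behind the lip. Origin: middle of the head, 43 mm above the bench; z up along the stem.
- microscope: Bystander, to be left alone: reading microscope, a round metal stand 60 mm across and 128 mm tall, upright on the mat beside the tray units. Origin: centre of its underside.
- shaft: Bystander, to be left alone: steel stub shaft standing on end, 40 mm across at the foot, 75 mm tall, on the mat beside the tray units. Origin: centre of its underside.
- block_case: Bystander, to be left alone: shut wooden case 75 x 75 x 27 mm, on top of a housing. Origin: centre of its underside.
- indenter_case: Bystander, to be left alone: shut black plastic case 40 x 70 x 33 mm, on top of a housing. Origin: centre of its underside.
- ball_jar: Bystander, to be left alone: clear jar with white cap, 44 mm across, 45 mm tall, on top of a housing. Origin: centre of its underside.
- cleaner: Bystander, to be left alone: white plastic bottle, 54 mm across, 135 mm tall, on the mat beside the tray units. Origin: centre of its underside.
- driver: Bystander, to be left alone: screwdriver 160 mm long lying on the mat beside the tray units. Origin: on the mat, near its middle.
There are look-alikes about, which are no part of the job. What is shaped like the part that bears v_anvil_head but turquoise is not meant.

How it is judged (in metres and radians):
On the way, in this order (a step that is already met when the one before it is completed fails the run):
1. the test-block tray is pushed fully home (within 5 mm), the V-anvil tray still in (value of joint block_tray below 0.005 m and value of joint v_tray below 0.02 m), for 0.1 s.
2. the V-anvil tray, part of the way out, is being drawn by a finger behind its lip (value of joint v_tray between 0.04 and 0.102 m and contact force between the fingers and v_tray_c1 above 0.5 N), for 0.1 s.
At the end, for the whole second after the job is handed in: The V-anvil tray stands out against its stop (within 7 mm), the test-block tray is home (within 5 mm), the flat-anvil tray has not moved by 8 mm, and the V-anvil still stands upright in its hole (within 7 degrees and 6 mm) (value of joint v_tray above 0.103 m and value of joint block_tray below 0.005 m and velocity of joint v_tray between -0.01 and 0.01 m/s and distance of flat_lip from where it was at the start of the episode below 0.008 m and angle between v_anvil_head's own z axis and vertical below 0.12 rad and x of v_anvil_head in the frame of v_lip between 0.076 and 0.088 m); the robot touches nothing.
It fails at once if a tray's front is pinched between the fingers ((contact force between the fingers and v_tray_c0 above 2 N and contact force between the fingers and v_tray_c1 above 2 N) or (contact force between the fingers and block_tray_c0 above 2 N and contact force between the fingers and block_tray_c1 above 2 N)).
It fails at once if a tray is forced (over 45 N) (contact force between the fingers and v_tray above 45 N or contact force between the fingers and block_tray above 45 N).
It fails at once if the V-anvil is lifted or tipped (height (world z) of v_anvil_head above 0.055 m or angle between v_anvil_head's own z axis and vertical above 0.3 rad).
It fails at once if the tray of flat anvils is moved (distance of flat_lip from where it was at the start of the episode above 0.008 m).
It fails at once if a bystander is moved by more than 15 mm (distance of any of microscope, shaft, block_case, indenter_case, ball_jar, cleaner, driver from where it was at the start of the episode above 0.015 m).
It also fails if it takes over 45 s, if anything falls off the work surface, if the arm or the gripper's body presses on something with over 40 N, if the wrist force passes 120 N, or if a joint passes its speed limit or range.

## Working session

There is one attempt and no reset: what is moved stays moved. The work goes in short steps, Python scripts to look and compute and a tool call to move; the robot and the scene stay as the last step left them, time stands still between calls to the robot, and variables do not carry over. Pictures are saved under pics/ and viewed, at most 10 in all, crops included, and the job is handed in when it is done.

Besides the shell and the picture viewer there is one more tool, called after "Request:" by a JSON object that holds its "name" and its "arguments". carry_out: Moves the arm, as the interface text tells. Its arguments: {"type":"object","properties":{"moves":{"type":"array","items":{"type":"object","properties":{"tx":{"type":"number","minimum":-1,"maximum":1},"ty":{"type":"number","minimum":-1,"maximum":1},"tz":{"type":"number","minimum":-1,"maximum":1},"twist":{"type":"number","minimum":-1,"maximum":1},"fingers":{"type":"number"}}}}},"required":["moves"]}

```bash
mkdir -p pics; cat > h.py <<'E'
import numpy as np, cv2
from cell import ctrl, eyes, job
def K(im):
    h,w=im["color"].shape[:2]; f=h/2/np.tan(np.radians(im["fovy"])/2)
    return np.array([[f,0,im["cx"]],[0,f,im["cy"]],[0,0,1.]])
def ray(im,u,v):
    k=K(im); d=np.array([(u-k[0,2])/k[0,0],(v-k[1,2])/k[1,1]]); s=d.copy()
    for _ in range(30): s=d/(1+im["k1"]*(s@s))
    T=np.array(im["world_from_camera"]); return T[:3,3],T[:3,:3]@np.array([s[0],-s[1],-1])
def onz(im,u,v,z):
    o,d=ray(im,u,v); return o+d*(z-o[2])/d[2]
def proj(im,p):
    T=np.array(im["world_from_camera"]); c=T[:3,:3].T@(np.array(p,float)-T[:3,3]); s=np.array([c[0],-c[1]])/-c[2]
    k=K(im); s=s*(1+im["k1"]*(s@s)); return s*k[0,0]+k[:2,2]
def show(n):
    im=eyes.get_image(n); return im
E
python3 - <<'E'
from h import *
for n in("scene","top"):
    im=eyes.get_image(n); cv2.imwrite(f"pics/{n}0.png",im["color"]); print(n,im["fovy"],im["cx"],im["cy"],im["k1"],np.round(im["world_from_camera"],3).tolist())
s=ctrl.read_state(); print({k:np.round(v,3).tolist() for k,v in s.items()}, ctrl.tips_ahead)
E
```

```text
scene 49.433412376312404 325.1647218353771 208.56803599696664 -0.08051453586131899 [[-0.885, -0.257, 0.388, 960.021], [0.465, -0.491, 0.736, 756.841], [0.001, 0.832, 0.555, 594.586], [0.0, 0.0, 0.0, 1.0]]
top 49.90476109489233 319.1462148951964 206.55260470752395 -0.00424629500731943 [[0.026, 0.989, -0.145, 374.659], [-0.999, 0.03, 0.026, 48.761], [0.03, 0.144, 0.989, 1242.601], [0.0, 0.0, 0.0, 1.0]]
{'clock': 0.1, 'qpos': [-1.27, 0.629, 0.038, 1.518, -0.027, 0.996, -0.02], 'qd': [-0.0, -0.001, 0.001, -0.004, -0.0, -0.0, 0.001], 'tau': [0.003, -56.453, 1.23, -19.397, 0.011, 0.005, 0.0], 'eef_pos': [232.908, 606.262, 241.507], 'tool_rot': [-3.14, 0.0, 2.775], 'force': [0.645, 0.152, -0.638], 'torque': [-0.052, -0.031, -0.036], 'gripper_force': 0.0, 'width': 85.452} 11.0
```

View pics/scene0.png

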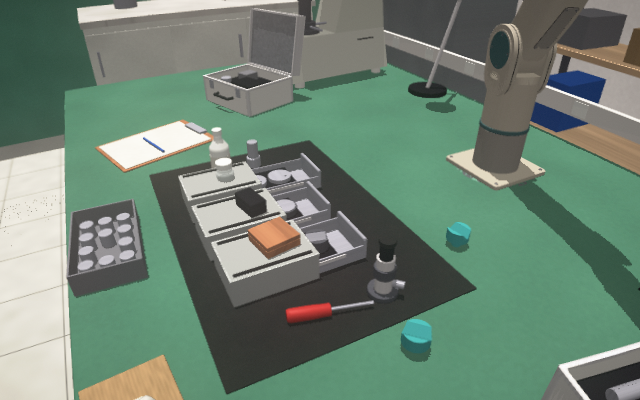

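View pics/top0.png

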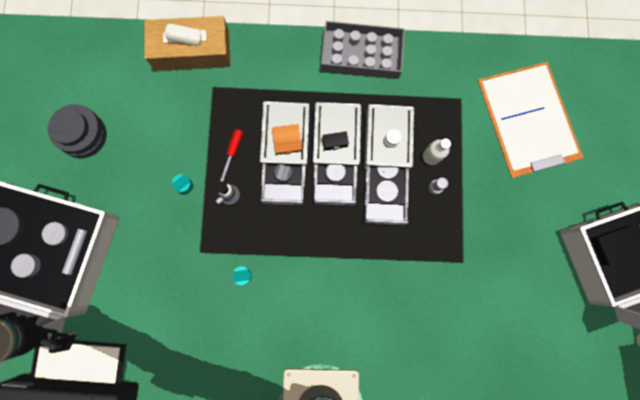

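The top view shows the three units at (285,150), (337,150) and (388,160). The right-hand tray stands out and carries bright discs. The left-hand tray seems to hold the dark V-anvil. I'll enlarge this part.

```bash
python3 - <<'E'
from h import *
a=cv2.imread("pics/top0.png")[90:240,205:465]; b=cv2.imread("pics/scene0.png")[130:290,170:400]
cv2.imwrite("pics/crop1.png",cv2.resize(a,(780,450),interpolation=cv2.INTER_CUBIC))
cv2.imwrite("pics/crop2.png",cv2.resize(b,(782,544),interpolation=cv2.INTER_CUBIC))
E
```

```text
(no output)
```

View pics/crop1.png

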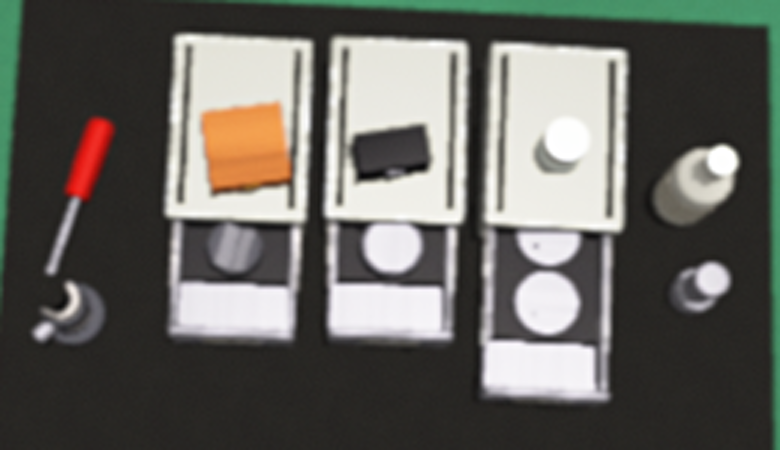

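View pics/crop2.png

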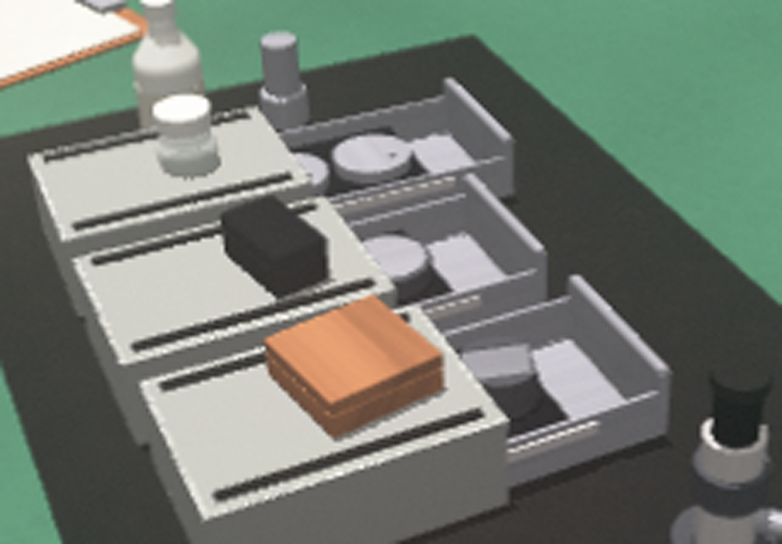

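The crops confirm it: left is the V-anvil tray (lip at about (168–293, 336) in crop 1), middle is flat anvils, and right is test blocks (lip at about (480–608, 397)).

```bash
python3 - <<'E'
from h import *
im=eyes.get_image("top"); sc=eyes.get_image("scene")
def P(x,y,z): return onz(im,205+(x+.5)/3-.5,90+(y+.5)/3-.5,z)
for n,pts,z in [("Vhouse",[(175,36),(313,40),(167,218),(305,221)],66),("Fhouse",[(331,38),(468,41),(326,219),(464,222)],66),("Bhouse",[(491,45),(627,49),(485,228),(622,232)],66),
 ("Vlip",[(168,335),(295,337)],56),("Flip",[(327,336),(452,338)],56),("Blip",[(481,394),(609,397)],56),("Vanvil",[(235,247)],56)]:
    print(n,[np.round(P(*p,z)[:2],1).tolist() for p in pts])
def S(x,y,z): return onz(sc,170+(x+.5)/3.4-.5,130+(y+.5)/3.4-.5,z)[:2].round(1)
for n,a in [("V",[(575,279),(668,373)]),("F",[(468,180),(546,250)]),("B",[(448,82),(513,145)])]: print(n,[S(*p,56).tolist() for p in a])
E
```

```text
Vhouse [[845.4, 186.3], [846.4, 54.8], [667.3, 185.7], [668.8, 57.0]]
Fhouse [[849.1, 37.6], [851.1, -93.8], [671.4, 37.4], [672.9, -92.2]]
Bhouse [[847.9, -116.0], [849.0, -247.4], [667.8, -112.0], [668.3, -241.5]]
Vlip [[558.5, 180.8], [560.3, 63.0]]
Flip [[562.1, 33.2], [563.9, -83.5]]
Blip [[512.1, -111.3], [512.8, -231.0]]
Vanvil [[644.0, 122.0]]
V [[562.8, 66.9], [562.5, 179.7]]
F [[569.0, -80.3], [563.1, 27.7]]
B [[514.8, -230.0], [516.4, -111.6]]
```

Request:
{"name": "carry_out", "arguments": {"moves": [{"twist": -0.039,"fingers": 0},{"twist": -0.039,"fingers": 0},{"twist": -0.039,"fingers": 0},{"tx": -0.13,"ty": -0.1,"fingers": 0},{"tx": -0.13,"ty": -0.1,"fingers": 0},{"tx": -0.13,"ty": -0.1,"fingers": 0},{"tx": -0.13,"ty": -0.1,"fingers": 0},{"tx": -0.13,"ty": -0.1,"fingers": 0},{"tx": -0.13,"ty": -0.1,"fingers": 0},{"ty": -0.14,"fingers": 0},{"ty": -0.14,"fingers": 0},{"fingers": 0}]}}

```text
validation failed for argument at $.mo...
```

Request:
{"name": "carry_out", "arguments": {"moves": [{"tx": 0.0,"ty": 0.0,"tz": 0.0,"twist": -0.039,"fingers": 0.0},{"tx": 0.0,"ty": 0.0,"tz": 0.0,"twist": -0.039,"fingers": 0.0},{"tx": 0.0,"ty": 0.0,"tz": 0.0,"twist": -0.039,"fingers": 0.0}]}}

```text
clock: 0.57
eef_pos: [233.0, 606.6, 242.0]
tool_rot: [-3.141, -0.0, -3.137]
force: [-0.3, -0.7, -1.2]
width: 32.2
gripper_force: 0.0
```

Request:
{"name": "carry_out", "arguments": {"moves": [{"tx": -0.13,"ty": -0.1,"tz": 0,"twist": 0,"fingers": 0},{"tx": -0.13,"ty": -0.1,"tz": 0,"twist": 0,"fingers": 0},{"tx": -0.13,"ty": -0.1,"tz": 0,"twist": 0,"fingers": 0},{"tx": -0.13,"ty": -0.1,"tz": 0,"twist": 0,"fingers": 0},{"tx": -0.13,"ty": -0.1,"tz": 0,"twist": 0,"fingers": 0},{"tx": -0.13,"ty": -0.1,"tz": 0,"twist": 0,"fingers": 0},{"tx": 0,"ty": -0.14,"tz": 0,"twist": 0,"fingers": 0},{"tx": 0,"ty": -0.14,"tz": 0,"twist": 0,"fingers": 0},{"tx": 0,"ty": -0.14,"tz": 0,"twist": 0,"fingers": 0},{"tx": 0,"ty": 0,"tz": 0,"twist": 0,"fingers": 0}]}}

```text
clock: 1.82
eef_pos: [468.0, 296.6, 242.3]
tool_rot: [-3.139, -0.0, 3.137]
force: [-0.7, 0.7, 0.5]
width: 0.1
gripper_force: 0.0
```

Request:
{"name": "carry_out", "arguments": {"moves": [{"tx": 0,"ty": -0.14,"tz": 0,"twist": 0,"fingers": 0},{"tx": 0,"ty": -0.14,"tz": 0,"twist": 0,"fingers": 0},{"tx": 0,"ty": -0.14,"tz": 0,"twist": 0,"fingers": 0},{"tx": 0,"ty": -0.14,"tz": 0,"twist": 0,"fingers": 0},{"tx": 0,"ty": -0.14,"tz": 0,"twist": 0,"fingers": 0},{"tx": 0,"ty": -0.14,"tz": 0,"twist": 0,"fingers": 0},{"tx": 0,"ty": -0.14,"tz": 0,"twist": 0,"fingers": 0},{"tx": 0,"ty": -0.14,"tz": 0,"twist": 0,"fingers": 0},{"tx": 0,"ty": -0.14,"tz": 0,"twist": 0,"fingers": 0},{"tx": 0,"ty": -0.14,"tz": 0,"twist": 0,"fingers": 0},{"tx": 0,"ty": -0.14,"tz": 0,"twist": 0,"fingers": 0},{"tx": 0,"ty": -0.02,"tz": 0,"twist": 0,"fingers": 0}]}}

```text
clock: 3.32
eef_pos: [468.1, -169.7, 242.2]
tool_rot: [-3.14, 0.001, 3.138]
force: [0.2, 1.1, -0.3]
width: -0.1
gripper_force: 0.0
```

Request:
{"name": "carry_out", "arguments": {"moves": [{"tx": 0,"ty": 0,"tz": 0.12,"twist": 0,"fingers": 0},{"tx": 0,"ty": 0,"tz": 0.12,"twist": 0,"fingers": 0},{"tx": 0,"ty": 0,"tz": 0.12,"twist": 0,"fingers": 0},{"tx": 0,"ty": 0,"tz": 0.12,"twist": 0,"fingers": 0},{"tx": 0,"ty": 0,"tz": 0.12,"twist": 0,"fingers": 0},{"tx": 0,"ty": 0,"tz": 0.05,"twist": 0,"fingers": 0},{"tx": 0,"ty": 0,"tz": 0,"twist": 0,"fingers": 0}]}}

```text
clock: 4.2
eef_pos: [467.7, -166.0, 46.8]
tool_rot: [3.141, -0.001, -3.14]
force: [0.5, -0.6, -0.1]
width: 0.4
gripper_force: 0.0
```

Request:
{"name": "carry_out", "arguments": {"moves": [{"tx": -0.03,"ty": 0,"tz": 0,"twist": 0,"fingers": 0},{"tx": -0.03,"ty": 0,"tz": 0,"twist": 0,"fingers": 0},{"tx": -0.02,"ty": 0,"tz": 0,"twist": 0,"fingers": 0},{"tx": -0.02,"ty": 0,"tz": 0,"twist": 0,"fingers": 0},{"tx": -0.02,"ty": 0,"tz": 0,"twist": 0,"fingers": 0},{"tx": -0.02,"ty": 0,"tz": 0,"twist": 0,"fingers": 0},{"tx": -0.02,"ty": 0,"tz": 0,"twist": 0,"fingers": 0},{"tx": -0.02,"ty": 0,"tz": 0,"twist": 0,"fingers": 0},{"tx": -0.02,"ty": 0,"tz": 0,"twist": 0,"fingers": 0}]}}

```text
clock: 5.32
eef_pos: [527.8, -167.5, 47.2]
tool_rot: [-3.141, -0.0, -3.141]
force: [-3.3, -1.6, 0.9]
width: 0.4
gripper_force: 1.4
```

In contact (−3.3 N, which matches rail friction). I'll continue gently toward the stop.

Request:
{"name": "carry_out", "arguments": {"moves": [{"tx": -0.015,"ty": 0,"tz": 0,"twist": 0,"fingers": 0},{"tx": -0.01,"ty": 0,"tz": 0,"twist": 0,"fingers": 0},{"tx": -0.01,"ty": 0,"tz": 0,"twist": 0,"fingers": 0},{"tx": -0.005,"ty": 0,"tz": 0,"twist": 0,"fingers": 0}]}}

```text
clock: 5.82
eef_pos: [539.8, -166.9, 47.3]
tool_rot: [3.142, -0.0, -3.141]
force: [-2.4, -2.0, 0.5]
width: 0.1
gripper_force: 1.3
```

Request:
{"name": "carry_out", "arguments": {"moves": [{"tx": -0.005,"ty": 0,"tz": 0,"twist": 0,"fingers": 0},{"tx": -0.005,"ty": 0,"tz": 0,"twist": 0,"fingers": 0}]}}

```text
clock: 6.08
eef_pos: [542.6, -167.0, 47.3]
tool_rot: [3.142, -0.0, -3.141]
force: [-3.0, -2.1, -1.1]
width: -0.0
gripper_force: 1.3
```

Request:
{"name": "carry_out", "arguments": {"moves": [{"tx": -0.005,"ty": 0,"tz": 0,"twist": 0,"fingers": 0},{"tx": -0.005,"ty": 0,"tz": 0,"twist": 0,"fingers": 0}]}}

```text
clock: 6.32
eef_pos: [545.7, -167.0, 47.3]
tool_rot: [3.142, -0.0, -3.141]
force: [-2.9, -2.8, 0.4]
width: -0.3
gripper_force: 1.3
```

Request:
{"name": "carry_out", "arguments": {"moves": [{"tx": -0.005,"ty": 0,"tz": 0,"twist": 0,"fingers": 0},{"tx": 0,"ty": 0,"tz": 0,"twist": 0,"fingers": 0}]}}

```text
clock: 6.58
eef_pos: [547.6, -166.8, 47.3]
tool_rot: [3.141, 0.001, -3.141]
force: [-0.8, -1.3, 0.2]
width: -0.1
gripper_force: 0.9
```

Request:
{"name": "carry_out", "arguments": {"moves": [{"tx": -0.005,"ty": 0,"tz": 0,"twist": 0,"fingers": 0},{"tx": -0.005,"ty": 0,"tz": 0,"twist": 0,"fingers": 0}]}}

```text
clock: 6.82
eef_pos: [550.2, -166.8, 47.3]
tool_rot: [3.141, -0.0, -3.141]
force: [-2.3, -0.4, -0.6]
width: -0.2
gripper_force: 1.3
```

Request:
{"name": "carry_out", "arguments": {"moves": [{"tx": -0.005,"ty": 0,"tz": 0,"twist": 0,"fingers": 0},{"tx": 0,"ty": 0,"tz": 0,"twist": 0,"fingers": 0}]}}

```text
clock: 7.08
eef_pos: [551.5, -166.8, 47.3]
tool_rot: [3.141, -0.001, -3.141]
force: [-3.1, -1.2, 1.9]
width: -0.2
gripper_force: 1.6
```

Request:
{"name": "carry_out", "arguments": {"moves": [{"tx": -0.005,"ty": 0,"tz": 0,"twist": 0,"fingers": 0},{"tx": -0.005,"ty": 0,"tz": 0,"twist": 0,"fingers": 0}]}}

```text
clock: 7.32
eef_pos: [551.6, -166.9, 47.2]
tool_rot: [3.141, -0.006, -3.141]
force: [-12.0, -0.7, 9.3]
width: 0.1
gripper_force: 5.3
```

Request:
{"name": "carry_out", "arguments": {"moves": [{"tx": -0.005,"ty": 0,"tz": 0,"twist": 0,"fingers": 0},{"tx": 0,"ty": 0,"tz": 0,"twist": 0,"fingers": 0}]}}

```text
clock: 7.58
eef_pos: [551.6, -166.9, 47.1]
tool_rot: [3.14, -0.009, 3.141]
force: [-11.5, -1.3, 7.9]
width: -0.2
gripper_force: 5.7
```

Request:
{"name": "carry_out", "arguments": {"moves": [{"tx": 0.05,"ty": 0,"tz": 0,"twist": 0,"fingers": 0},{"tx": 0.05,"ty": 0,"tz": 0,"twist": 0,"fingers": 0},{"tx": 0,"ty": 0,"tz": -0.12,"twist": 0,"fingers": 0},{"tx": 0,"ty": 0,"tz": -0.12,"twist": 0,"fingers": 0},{"tx": 0,"ty": 0,"tz": -0.12,"twist": 0,"fingers": 0},{"tx": 0,"ty": 0,"tz": 0,"twist": 0,"fingers": 0}]}}

```text
clock: 8.32
eef_pos: [529.9, -167.0, 158.4]
tool_rot: [-3.14, 0.009, -3.14]
force: [0.5, 0.4, -0.7]
width: -0.1
gripper_force: 0.0
```

```bash
python3 - <<'E'
from h import *
im=eyes.get_image("scene"); a=im["color"]
cv2.imwrite("pics/s2.png",cv2.resize(a[120:300,170:400],(782,612*1)[:2] if 0 else (736,576),interpolation=cv2.INTER_CUBIC))
print(np.round(ctrl.read_state()["eef_pos"],1))
E
```

```text
[ 528.5 -166.7  156.8]
```

View pics/s2.png

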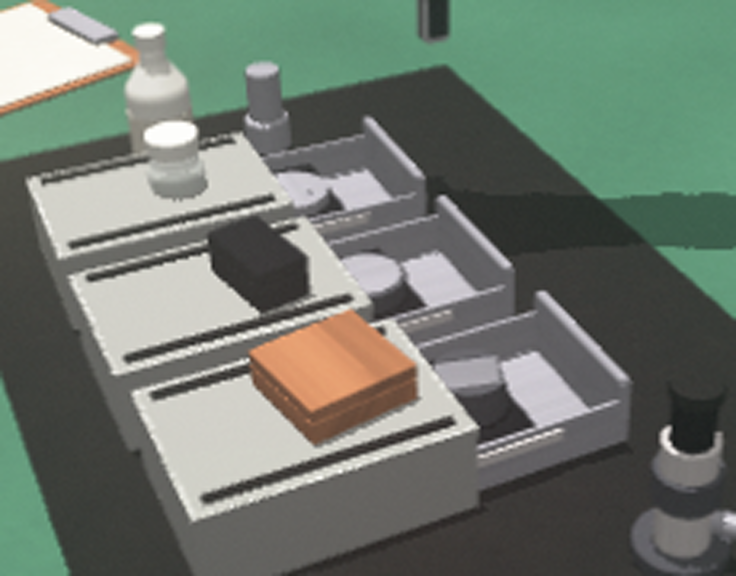

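The test-block tray is now home, with its lip (365–425, 120–180) in line with the other two. I'll go above the V tray's bare floor.

Request:
{"name": "carry_out", "arguments": {"moves": [{"tx": 0,"ty": 0.12,"tz": 0,"twist": 0,"fingers": 0},{"tx": 0,"ty": 0.12,"tz": 0,"twist": 0,"fingers": 0},{"tx": 0,"ty": 0.12,"tz": 0,"twist": 0,"fingers": 0},{"tx": 0,"ty": 0.12,"tz": 0,"twist": 0,"fingers": 0},{"tx": -0.05,"ty": 0.12,"tz": 0,"twist": 0,"fingers": 0},{"tx": -0.06,"ty": 0.12,"tz": 0,"twist": 0,"fingers": 0},{"tx": -0.06,"ty": 0.12,"tz": 0,"twist": 0,"fingers": 0},{"tx": -0.05,"ty": 0.12,"tz": 0,"twist": 0,"fingers": 0},{"tx": 0,"ty": 0,"tz": 0.1,"twist": 0,"fingers": 0},{"tx": 0,"ty": 0,"tz": 0.07,"twist": 0,"fingers": 0},{"tx": 0,"ty": 0,"tz": 0,"twist": 0,"fingers": 0}]}}

```text
clock: 9.75
eef_pos: [590.2, 121.3, 101.6]
tool_rot: [-3.141, -0.005, -3.14]
force: [-0.4, -0.1, -0.1]
width: -0.4
gripper_force: 0.0
```

```bash
python3 - <<'E'
from h import *
im=eyes.get_image("scene"); a=im["color"]
cv2.imwrite("pics/s3.png",cv2.resize(a[120:300,170:400],(736,576),interpolation=cv2.INTER_CUBIC))
p=np.array(ctrl.read_state()["eef_pos"]);print(p.round(1))
c=lambda q:((proj(im,q)-[170,120]+.5)*3.2-.5).round()
for dx in(-11,11): print(c([p[0]+dx,p[1],15]),c([p[0]+dx,p[1],p[2]-11]))
E
```

```text
[591.3 121.3 102.9]
[557. 392.] [560. 297.]
[528. 401.] [530. 306.]
```

View pics/s3.png

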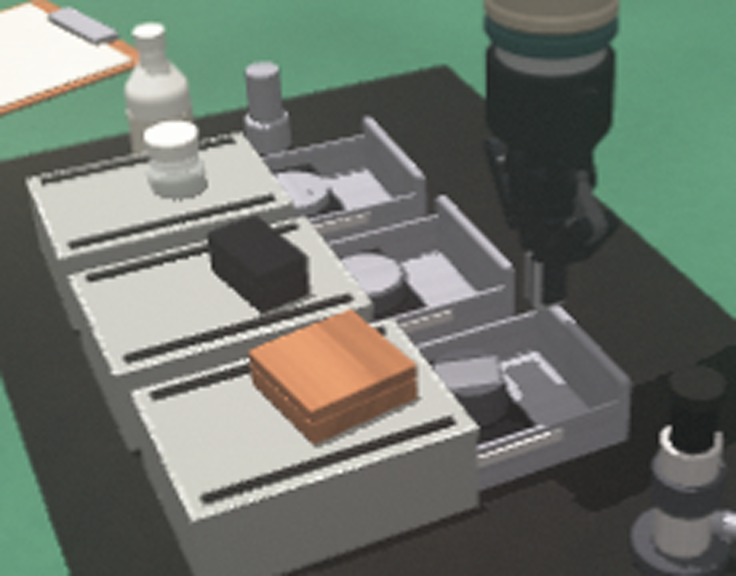

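The fingers (tip at about (545,300)) project onto the middle of the bare floor at about (542,397), so they are clear of the lip and the anvil. Descending.

Request:
{"name": "carry_out", "arguments": {"moves": [{"tx": 0,"ty": 0,"tz": 0.06,"twist": 0,"fingers": 0},{"tx": 0,"ty": 0,"tz": 0.05,"twist": 0,"fingers": 0},{"tx": 0,"ty": 0,"tz": 0.05,"twist": 0,"fingers": 0},{"tx": 0,"ty": 0,"tz": 0.05,"twist": 0,"fingers": 0},{"tx": 0,"ty": 0,"tz": 0,"twist": 0,"fingers": 0}]}}

```text
clock: 10.42
eef_pos: [590.8, 120.8, 39.7]
tool_rot: [-3.141, -0.003, -3.141]
force: [-0.3, 0.6, -0.9]
width: 0.1
gripper_force: 0.0
```

Request:
{"name": "carry_out", "arguments": {"moves": [{"tx": 0.01,"ty": 0,"tz": 0,"twist": 0,"fingers": 0},{"tx": 0.01,"ty": 0,"tz": 0,"twist": 0,"fingers": 0},{"tx": 0.01,"ty": 0,"tz": 0,"twist": 0,"fingers": 0},{"tx": 0.01,"ty": 0,"tz": 0,"twist": 0,"fingers": 0}]}}

```text
clock: 10.92
eef_pos: [579.8, 121.1, 41.6]
tool_rot: [3.141, 0.0, -3.141]
force: [0.0, 0.0, 0.2]
width: -0.1
gripper_force: 0.0
```

Request:
{"name": "carry_out", "arguments": {"moves": [{"tx": 0.01,"ty": 0,"tz": 0,"twist": 0,"fingers": 0},{"tx": 0.01,"ty": 0,"tz": 0,"twist": 0,"fingers": 0},{"tx": 0.01,"ty": 0,"tz": 0,"twist": 0,"fingers": 0},{"tx": 0.01,"ty": 0,"tz": 0,"twist": 0,"fingers": 0},{"tx": 0.01,"ty": 0,"tz": 0,"twist": 0,"fingers": 0},{"tx": 0.01,"ty": 0,"tz": 0,"twist": 0,"fingers": 0}]}}

```text
clock: 11.68
eef_pos: [562.0, 121.3, 41.5]
tool_rot: [3.141, 0.001, -3.141]
force: [2.5, 1.1, 1.9]
width: 0.1
gripper_force: 1.3
```

Request:
{"name": "carry_out", "arguments": {"moves": [{"tx": 0.013,"ty": 0,"tz": 0,"twist": 0,"fingers": 0},{"tx": 0.013,"ty": 0,"tz": 0,"twist": 0,"fingers": 0},{"tx": 0.013,"ty": 0,"tz": 0,"twist": 0,"fingers": 0},{"tx": 0.013,"ty": 0,"tz": 0,"twist": 0,"fingers": 0},{"tx": 0.013,"ty": 0,"tz": 0,"twist": 0,"fingers": 0},{"tx": 0.013,"ty": 0,"tz": 0,"twist": 0,"fingers": 0},{"tx": 0.013,"ty": 0,"tz": 0,"twist": 0,"fingers": 0},{"tx": 0.013,"ty": 0,"tz": 0,"twist": 0,"fingers": 0},{"tx": 0.013,"ty": 0,"tz": 0,"twist": 0,"fingers": 0},{"tx": 0.013,"ty": 0,"tz": 0,"twist": 0,"fingers": 0},{"tx": 0.013,"ty": 0,"tz": 0,"twist": 0,"fingers": 0},{"tx": 0.013,"ty": 0,"tz": 0,"twist": 0,"fingers": 0}]}}

```text
clock: 13.18
eef_pos: [514.9, 121.0, 41.3]
tool_rot: [3.142, -0.0, -3.141]
force: [2.5, 2.4, 0.9]
width: 0.0
gripper_force: 1.3
```

Request:
{"name": "carry_out", "arguments": {"moves": [{"tx": 0.013,"ty": 0,"tz": 0,"twist": 0,"fingers": 0},{"tx": 0.013,"ty": 0,"tz": 0,"twist": 0,"fingers": 0},{"tx": 0.013,"ty": 0,"tz": 0,"twist": 0,"fingers": 0},{"tx": 0.013,"ty": 0,"tz": 0,"twist": 0,"fingers": 0},{"tx": 0.013,"ty": 0,"tz": 0,"twist": 0,"fingers": 0},{"tx": 0.013,"ty": 0,"tz": 0,"twist": 0,"fingers": 0},{"tx": 0.01,"ty": 0,"tz": 0,"twist": 0,"fingers": 0},{"tx": 0.007,"ty": 0,"tz": 0,"twist": 0,"fingers": 0}]}}

```text
clock: 14.18
eef_pos: [486.4, 120.9, 41.3]
tool_rot: [-3.142, -0.0, -3.141]
force: [2.7, 2.0, -0.6]
width: 0.3
gripper_force: 1.3
```

Request:
{"name": "carry_out", "arguments": {"moves": [{"tx": 0.007,"ty": 0,"tz": 0,"twist": 0,"fingers": 0},{"tx": 0.007,"ty": 0,"tz": 0,"twist": 0,"fingers": 0},{"tx": 0.007,"ty": 0,"tz": 0,"twist": 0,"fingers": 0},{"tx": 0.007,"ty": 0,"tz": 0,"twist": 0,"fingers": 0},{"tx": 0.007,"ty": 0,"tz": 0,"twist": 0,"fingers": 0}]}}

```text
clock: 14.8
eef_pos: [476.1, 121.0, 41.3]
tool_rot: [3.142, 0.0, -3.141]
force: [3.6, 1.0, -1.1]
width: 0.0
gripper_force: 1.3
```

Request:
{"name": "carry_out", "arguments": {"moves": [{"tx": 0.005,"ty": 0,"tz": 0,"twist": 0,"fingers": 0},{"tx": 0.005,"ty": 0,"tz": 0,"twist": 0,"fingers": 0}]}}

```text
clock: 15.05
eef_pos: [473.1, 121.0, 41.3]
tool_rot: [3.142, 0.0, -3.141]
force: [2.8, 1.9, -0.6]
width: 0.3
gripper_force: 1.3
```

Request:
{"name": "carry_out", "arguments": {"moves": [{"tx": 0.005,"ty": 0,"tz": 0,"twist": 0,"fingers": 0},{"tx": 0.005,"ty": 0,"tz": 0,"twist": 0,"fingers": 0}]}}

```text
clock: 15.3
eef_pos: [470.1, 121.0, 41.3]
tool_rot: [3.142, 0.0, -3.141]
force: [2.0, 1.7, 0.1]
width: -0.0
gripper_force: 1.3
```

Request:
{"name": "carry_out", "arguments": {"moves": [{"tx": 0.005,"ty": 0,"tz": 0,"twist": 0,"fingers": 0},{"tx": 0.005,"ty": 0,"tz": 0,"twist": 0,"fingers": 0}]}}

```text
clock: 15.55
eef_pos: [469.1, 121.0, 41.4]
tool_rot: [3.141, 0.004, -3.141]
force: [8.7, 0.7, -5.1]
width: 0.1
gripper_force: 3.7
```

Request:
{"name": "carry_out", "arguments": {"moves": [{"tx": 0.005,"ty": 0,"tz": 0,"twist": 0,"fingers": 0},{"tx": 0.005,"ty": 0,"tz": 0,"twist": 0,"fingers": 0}]}}

```text
clock: 15.8
eef_pos: [469.1, 121.0, 41.5]
tool_rot: [3.14, 0.01, 3.141]
force: [11.4, -0.1, -8.4]
width: 0.1
gripper_force: 6.1
```

It's at the stop. I'll ease off inside the tray and lift clear.

Request:
{"name": "carry_out", "arguments": {"moves": [{"tx": -0.02,"ty": 0,"tz": 0,"twist": 0,"fingers": 0},{"tx": -0.03,"ty": 0,"tz": 0,"twist": 0,"fingers": 0},{"tx": 0,"ty": 0,"tz": 0,"twist": 0,"fingers": 0},{"tx": 0,"ty": 0,"tz": -0.08,"twist": 0,"fingers": 0},{"tx": 0,"ty": 0,"tz": -0.12,"twist": 0,"fingers": 0},{"tx": 0,"ty": 0,"tz": -0.12,"twist": 0,"fingers": 0},{"tx": 0,"ty": 0,"tz": -0.12,"twist": 0,"fingers": 0},{"tx": 0,"ty": 0,"tz": -0.12,"twist": 0,"fingers": 0},{"tx": 0,"ty": 0,"tz": 0,"twist": 0,"fingers": 0},{"tx": 0,"ty": 0,"tz": 0,"twist": 0,"fingers": 0}]}}

```text
clock: 17.05
eef_pos: [478.0, 120.7, 208.7]
tool_rot: [-3.141, -0.002, -3.141]
force: [-1.0, 0.1, 0.1]
width: -0.0
gripper_force: 0.0
```

```bash
python3 - <<'E'
from h import *
a=eyes.get_image("scene")["color"]
cv2.imwrite("pics/s4.png",cv2.resize(a[120:300,170:400],(736,576),interpolation=cv2.INTER_CUBIC))
E
```

```text
(no output)
```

View pics/s4.png

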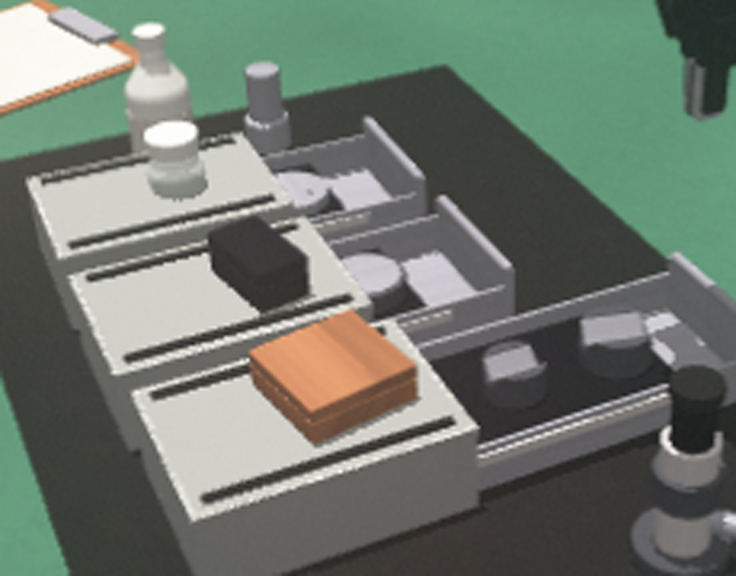

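The V tray is fully out with its anvil upright at (615,345). The other two trays are home, and the gripper is clear.

```bash
python3 -c "
from cell import job
print(job.finish_job())"
```

```text
the job is handed in; nothing more can be done
None
```

The test-block tray is home and the V-anvil tray is drawn out to its stop with its anvil standing upright; nothing else looks moved in the last picture. The job is handed in, and no verdict came back.

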